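# Sweep the lost kiln prop out of the covered sorting tin

### The arm

A 6-joint arm with a two-finger parallel gripper is mounted at the origin on a cart in front of the work surface, level with it; the furniture and walls round the work are solid. World frame = base frame: x ahead of the robot, y to its left, z up, the work surface at z = 0. Lengths are in mm, angles in rad, forces in N, time in s.
With the tool pointing down it reaches from about 375 to 975 mm from the base axis. Payload 3.8 kg.
Tool frame: the origin (TCP) lies midway between the tips of the shut fingers; the grasp point (between the pads) lies env.tcp_to_grasp behind it (env.tcp_to_grasp is the distance from the TCP to the grasp point, in mm); z points along the fingers, y is the line along which they close (so a half turn about z gives the same grasp; the last joint's range is limited). The gripper opens to 88 mm and grips with 3 to 60 N. Pads are 18 mm wide; open, the fingers measure 123 mm over their backs; the gripper's body (75 mm by 187 mm) begins 45 mm behind the grasp point.
Start: joints at [-1.222, 0.264, 1.604, -0, 1.274, -0.037], TCP at [253.997, -625.383, 238.706] pointing down, gripper open.
Joint ranges: [-2.63, 2.63], [-0.94, 2.18], [0.31, 2.57], [-1.31, 4.45], [0, 2.66], [-2.55, 2.55]. Speed limits (rad/s): [2.57, 2.57, 3.14, 3.14, 3.14, 3.14].

### API

Orientations are given as a 3x3 rotation matrix whose columns are the frame's x, y, z axes.
In Python, from rig import env gives the robot as it stands. The module is installed in compiled form; this text tells all that it offers.
- The arm moves only by the shell command python3 -m jog 'ROWS' [FORCE]. ROWS is a JSON object of lists of equal length, an entry for each row: "translation": the shift along the world's x, y, z scaled (see below), a list of three; "rot": the turn, a rotation vector about the world's x, y, z scaled (see below), a list of three; "gripper": the opening in per cent of the stroke, from 0 (shut) to 100 (fully open). A call has 1 to 12 rows; each row is the pose to reach, as a shift and turn from the pose commanded when the call began, turning the shorter way round; what a row does not reach only later rows make up. The controller multiplies each number of a shift by 0.5 m and each number of a turn by pi rad. A row lasts 1/12 s, in which the tool goes at most 41.7 mm and 7.16 degrees, less where a joint would pass 70% of its speed; a pose out of reach is approached as far as the arm can. A call with a number of a shift or a turn outside -1 to 1 is refused whole. A call with a gripper value outside its range is refused whole. The fingers move at their own pace and stop on an object; FORCE is the grip in N (left out, the last holds). Time passes only in rows, so rows that repeat a pose let the fingers close. It gives the time, the measured TCP pose, the force, the opening and the grip force at its end, in the units of the state.
- env.get_state(): the state, without advancing time (a new reading comes with each control period).
- env.read_camera(name): name is "scene" or "top" or "wrist"; returns (picture, depth): 480x640x3 uint8, red, green, blue; 480x640 float32, mm along the optical axis (not along the pixel's ray), 0 where there is no reading.
- env.calibration(name): a dict with "intrinsics" (3x3 intrinsics, pixels), "xyz" and "attitude" of the camera in the world; the wrist camera has in their place "T_tool_cam" (4x4, takes a point from camera to tool coordinates, whose origin is the TCP and whose axes are the flange's). Camera axes: x right, y down, z forward; pixel columns grow to the right and rows downward; lengths in mm; the calibration is good to about 2 mm. A picture is of the moment at which its call begins: read the wrist's pose just before it. calibration takes no time and is no camera call.
- env.hand_in(): hands the job in; it is judged then, once.
The state is a dict: "time_s": time; "joints": joint angles; "joint_vel": joint speeds; "joint_torque": joint torques, N m; "tool_pos": TCP position; "tool_rot": TCP orientation; "wrist_force": force on the tool from outside, world axes, zero at the start; "wrist_torque": the same for the moment, N m; "finger_gap": finger opening in mm; "grip_force": force on a finger pad.
Only numpy, scipy, OpenCV 4.12 (cv2) and the standard library are available. Lean on these libraries where they do the work, as an engineer would, in place of code of your own. Each camera call takes 0.05 s, during which the arm holds its last target. There are 200 camera calls.

### The job

A single loose kiln prop lies somewhere out of sight on the floor of the round grey sorting tin. Reach down through the gap in its turning lid with closed fingers, feel your way round the floor, and sweep the prop round to the outlet so that it drops into the drawer underneath. Then pull the drawer fully out by its upright knob, leaving the prop in it, let go, and leave the other things on the counter where they are.

Things in the scene. Friction and masses are not known exactly. Their poses are not given: they have to be found in the camera images.
- tin: Round grey tin, 200 mm across, on a plywood stand (142 mm in x, 186 in y, 64 high), fixed to the counter. Origin on the tin's axis at counter height; z up; +y points from the axis to the outlet and is the way the drawer slides out. Inside, a flat ring-shaped track runs round a fixed hub of radius 28 mm, out to the wall at radius 96; its floor is 69 mm above the origin.
- outlet (a point): Middle of the outlet, at the track's floor (69 mm above the tin's origin), on the middle of the track, 62 mm from the axis. The outlet is a hole right through the floor, the whole track wide, 36 degrees to either side of this point. What is swept over it drops about 63 mm into the drawer; fingers pass over it freely.
- lid (a joint): Lid angle about the tin's axis (rad), counter-clockwise from above; 0 = gap exactly over the outlet, roughly so at the start. The lid is 5 mm thick, its top 111 mm above the tin's origin (centre nut 119), its underside 37 above the track. It cannot lift off; it turns two rounds either way (friction about 0.5 N), carried along by fingers that stand in the gap and move round the track.
- lid_opening (a point): Middle of the gap in the lid, 62 mm from the axis, 110.5 mm above the tin's origin. The gap is a 60 degree sector from radius 28 to 100 mm (65 mm wide at the middle of the track); the rest of the lid is closed and hides the track.
- drawer (a joint): How far the drawer is pulled out (m) along the tin's +y: 0 = home, 0.085 = fully out at its stop. Needs about 2 N and stays where it is left. It is home at the start and must be home to catch what falls from the outlet.
- drawer_knob (a point): Centre of the drawer's knob, 90 mm above the tin's origin and, with the drawer home, 150 mm from the tin's axis along +y, 40 mm clear of the tin. The knob is upright, of dark wood, 22 mm across and 24 high, on a 12 mm steel post. Free on all sides but the tin's.
- drawer_floor (a point): Centre of the drawer's inner floor, 6 mm above the tin's origin; axes as the tin's. The drawer is an open wooden box, inside 108 mm (x) by 92 mm (y), 36 deep.
- prop: The kiln prop: a short smooth-glazed white disc with a hollow top, 52 mm across, 20 high, about 90 g; it slides easily (friction under 0.1). Origin: centre of its underside. It starts standing on the track under the lid, anywhere more than 65 degrees from the outlet's middle to either side, so away from the gap. It is too wide to slip past a finger moving along the middle of the track.
- water_pot: Bystander, loose: speckled glazed pot, 68 mm wide, 63 high. Origin: centre of its underside.
- needle_tool: Bystander, loose: pin tool with grey ribbed grip, 110 mm long. Origin: centre of its underside.
- texture_pad: Bystander, loose: bubbled pad, 72 x 55 x 9 mm. Origin: centre of its underside.
- masking_tape: Bystander, loose: roll of tape, 96 mm across, 25 high. Origin: centre of its underside.
- slate_rib: Bystander, loose: dark oval rib, 92 x 58 x 7 mm. Origin: centre of its underside.

How it is judged (in metres and radians):
On the way, in this order (a step that is already met when the one before it is completed fails the run):
1. the prop has dropped through the outlet and lies in the drawer, the drawer still home (x of prop in the frame of drawer_floor between -0.054 and 0.054 m and y of prop in the frame of drawer_floor between -0.048 and 0.048 m and z of prop in the frame of drawer_floor between -0.01 and 0.035 m and value of joint drawer below 0.02 m), for 0.2 s.
2. the drawer is pulled fully out with the prop in it (x of prop in the frame of drawer_floor between -0.054 and 0.054 m and y of prop in the frame of drawer_floor between -0.048 and 0.048 m and z of prop in the frame of drawer_floor between -0.01 and 0.035 m and value of joint drawer above 0.075 m), for 0.2 s.
At the end, for the whole second after the job is handed in: The prop lies at rest inside the drawer (its underside's centre within the drawer's inner walls and less than 35 mm above the drawer's floor), and the drawer stands at rest at least 75 mm out (all of step 2 and linear speed of prop below 0.02 m/s and velocity of joint drawer below 0.01 m/s); the robot touches nothing.
It fails at once if another thing on the counter is shoved more than 30 mm (distance of any of water_pot, needle_tool, texture_pad, masking_tape, slate_rib from where it was at the start of the episode above 0.03 m).
It also fails if it takes over 54 s, if anything falls off the work surface, if the arm or the gripper's body presses on something with over 40 N, if the wrist force passes 120 N, or if a joint passes its speed limit or range.

## Working session

There is one attempt and no reset: what is moved stays moved. The work goes in short steps, Python scripts to look and compute and a shell command to move; the robot and the scene stay as the last step left them, time stands still between calls to the robot, and variables do not carry over. Pictures are saved under pics/ and viewed, at most 10 in all, crops included, and the job is handed in when it is done.

```bash
mkdir -p pics
python3 - <<'E'
from rig import env
import cv2,numpy as np
for n in("top","scene"):
    p,d=env.read_camera(n); cv2.imwrite(f"pics/{n}0.png",p[:,:,::-1]); np.save(f"{n}_d.npy",d)
    print(n,env.calibration(n))
s=env.get_state();print(s["time_s"],s["tool_pos"],s["tool_rot"],env.tcp_to_grasp,s["finger_gap"])
E
```

```text
top {'intrinsics': array([[439.80836161,   0.        , 319.49683578],
       [  0.        , 439.80836161, 242.3406369 ],
       [  0.        ,   0.        ,   1.        ]]), 'xyz': array([ 333.27478137, -116.23562651, 1097.67186267]), 'attitude': array([[ 0.02245457, -0.98863843,  0.14862655],
       [-0.99966165, -0.02415547, -0.00964871],
       [ 0.01312923, -0.1483596 , -0.98884632]])}
scene {'intrinsics': array([[489.87595725,   0.        , 321.51111788],
       [  0.        , 489.87595725, 236.09466929],
       [  0.        ,   0.        ,   1.        ]]), 'xyz': array([ 480.36346895, -790.47595174, 1297.08582618]), 'attitude': array([[ 0.99965571, -0.02099877,  0.01573232],
       [-0.02603753, -0.8679585 ,  0.49595372],
       [ 0.00324058, -0.4961926 , -0.86820643]])}
0.1 [ 253.76022304 -624.77370713  237.51657547] [[ 9.26503409e-01  3.76285694e-01 -7.13901624e-04]
 [ 3.76286367e-01 -9.26501417e-01  1.92236338e-03]
 [ 6.19269736e-05 -2.04970767e-03 -9.99997897e-01]] 18.700000000000003 87.72220960412962
```

View pics/top0.png

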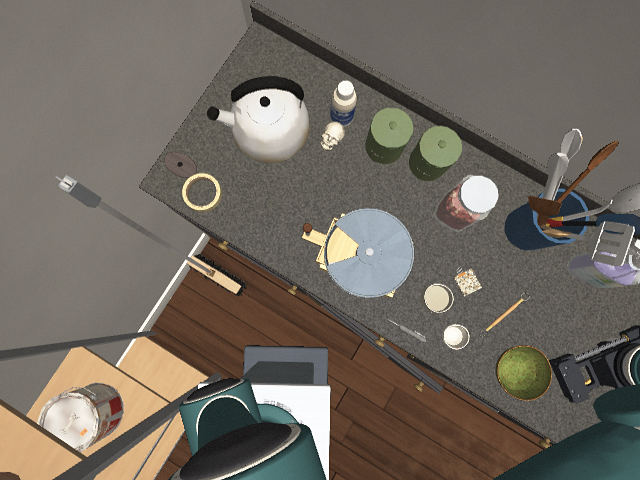

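View pics/scene0.png

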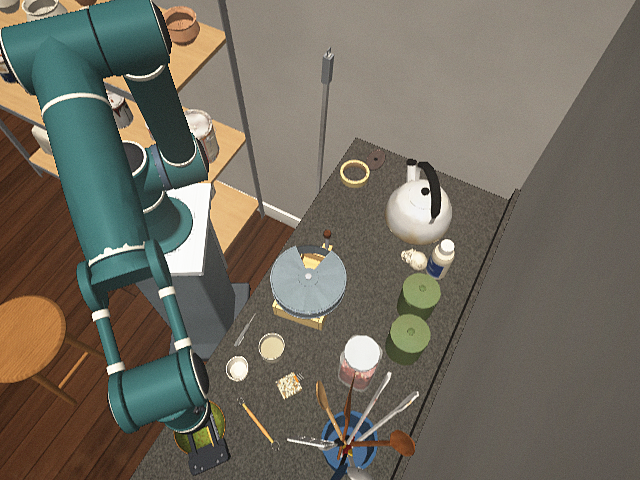

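The top view shows the lid centred near (369,252), with the gap facing left at about (342,245) and the knob at (307,229). In the scene view the lid centre is near (308,276) and the knob at (327,234).

```bash
cat > h.py <<'E'
from rig import env
import cv2,numpy as np
def ray(n,u,v,z):
    c=env.calibration(n);K=c["intrinsics"];d=c["attitude"]@np.linalg.inv(K)@[u,v,1.]
    o=c["xyz"];return o+d*(z-o[2])/d[2]
E
python3 - <<'E'
from h import *
for n,(cu,cv_),k,R in(("top",(369,252),(307,229),70),("scene",(308,276),(327,234),60)):
    im=cv2.imread(f"pics/{n}0.png");d=np.load(f"{n}_d.npy")
    c=env.calibration(n);K=c["intrinsics"]
    v,u=np.mgrid[:480,:640]
    P=np.stack([(u-K[0,2])/K[0,0]*d,(v-K[1,2])/K[1,1]*d,d],-1)@c["attitude"].T+c["xyz"]
    near=np.hypot(u-cu,v-cv_)<R
    hsv=cv2.cvtColor(im,cv2.COLOR_BGR2HSV)
    m=((abs(P[...,2]-111)<7)&near&(hsv[...,1]<90)).astype(np.uint8)
    cs,_=cv2.findContours(m,cv2.RETR_EXTERNAL,cv2.CHAIN_APPROX_NONE)
    ct=max(cs,key=cv2.contourArea); hull=cv2.convexHull(ct)[:,0]
    W=np.array([ray(n,a,b,111)[:2] for a,b in hull])
    C,r=cv2.minEnclosingCircle(W.astype(np.float32));print(n,"lid",C,r,m.sum(),"nut by ray",ray(n,cu,cv_,119)[:2])
    kk=(np.hypot(u-k[0],v-k[1])<10)&(hsv[...,2]<110)&(abs(P[...,2]-100)<12)
    # gap: yellow within the lid disc
    print("knob",ray(n,u[kk].mean(),v[kk].mean(),100),np.median(P[kk],0),kk.sum())
    dd=np.hypot(P[...,0]-C[0],P[...,1]-C[1])
    g=(near&(m==0)&(P[...,2]<104)&(P[...,2]>-10)&(dd<85))
    # angular extent of missing lid at r=70
    a=np.arange(0,360,2);miss=[]
    for t in a:
        X=np.array([C[0]+75*np.cos(np.radians(t)),C[1]+75*np.sin(np.radians(t)),111])
        q=c["attitude"].T@(X-c["xyz"]);q=K@q/q[2]
        if not m[int(round(q[1])),int(round(q[0]))]:miss.append(t)
    print(miss)
E
```

```text
top lid (462.4598693847656, -237.8590087890625) 102.15261840820312 5441 nut by ray [ 461.15348524 -237.45225793]
knob [515.71978472 -96.4338762  100.        ] [513.92297682 -96.54628072  98.07098134] 33
[np.int64(54), np.int64(56), np.int64(58), np.int64(60), np.int64(62), np.int64(64), np.int64(66), np.int64(68), np.int64(70), np.int64(72), np.int64(74), np.int64(76), np.int64(78), np.int64(80), np.int64(82), np.int64(84), np.int64(86), np.int64(88), np.int64(90), np.int64(92), np.int64(94), np.int64(96), np.int64(98), np.int64(100), np.int64(102), np.int64(104), np.int64(106), np.int64(108), np.int64(214), np.int64(330)]
scene lid (462.1309509277344, -238.713134765625) 103.0108642578125 3648 nut by ray [ 462.79757276 -238.23861451]
knob [ 517.93302875 -102.90234432  100.        ] [ 517.76538556 -102.09315231   96.06519933] 28
[np.int64(54), np.int64(56), np.int64(58), np.int64(60), np.int64(62), np.int64(64), np.int64(66), np.int64(68), np.int64(70), np.int64(72), np.int64(74), np.int64(76), np.int64(78), np.int64(80), np.int64(82), np.int64(84), np.int64(86), np.int64(88), np.int64(90), np.int64(92), np.int64(94), np.int64(96), np.int64(98), np.int64(100), np.int64(102), np.int64(104), np.int64(106), np.int64(134), np.int64(136)]
```

```bash
python3 -m jog '{"translation":[[0.435,0.897,0],[0.435,0.897,0],[0.435,0.897,0],[0.435,0.897,0],[0.435,0.897,0],[0.435,0.897,0],[0.435,0.897,0],[0.435,0.897,0],[0.435,0.897,0],[0.435,0.897,0],[0.435,0.897,0],[0.435,0.897,0]],"rot":[[0,0,0],[0,0,0],[0,0,0],[0,0,0],[0,0,0],[0,0,0],[0,0,0],[0,0,0],[0,0,0],[0,0,0],[0,0,0],[0,0,0]],"gripper":[0,0,0,0,0,0,0,0,0,0,0,0]}' 20
python3 -m jog '{"translation":[[0,0,0],[0,0,0],[0,0,0],[0,0,0]],"rot":[[0,0,0],[0,0,0],[0,0,0],[0,0,0]],"gripper":[0,0,0,0]}'
python3 - <<'E'
from h import *
s=env.get_state();p,d=env.read_camera("wrist");cv2.imwrite("pics/w1.png",p[:,:,::-1])
np.savez("w1.npz",d=d,pos=s["tool_pos"],rot=s["tool_rot"])
print(s["time_s"],s["tool_pos"],s["tool_rot"],s["finger_gap"],env.calibration("wrist"))
E
```

```text
time_s: 1.1
tool_pos: [471.7, -174.7, 238.5]
tool_rot: [[0.926, 0.376, -0.0], [0.376, -0.926, 0.0], [-0.0, -0.0, -1.0]]
wrist_force: [0.3, -0.3, -0.1]
finger_gap: 10.1
grip_force: 0.0
time_s: 1.43
tool_pos: [470.9, -177.9, 238.4]
tool_rot: [[0.927, 0.375, -0.001], [0.375, -0.927, -0.0], [-0.001, -0.0, -1.0]]
wrist_force: [0.6, 0.3, -0.5]
finger_gap: 0.6
grip_force: 0.0
1.4333 [ 470.88778055 -177.91660193  238.41261599] [[ 9.26947003e-01  3.75191470e-01 -7.83589362e-04]
 [ 3.75191364e-01 -9.26947334e-01 -2.83202523e-04]
 [-8.32601241e-04 -3.14822320e-05 -9.99999653e-01]] 0.6398523750956189 {'intrinsics': array([[358.62452055,   0.        , 320.43007838],
       [  0.        , 358.62452055, 241.30245076],
       [  0.        ,   0.        ,   1.        ]]), 'T_tool_cam': array([[-1.40782196e-04, -9.52716277e-01, -3.03861278e-01,
         7.99494151e+01],
       [ 9.99999990e-01, -1.24192493e-04, -7.39218428e-05,
        -2.52095288e-01],
       [ 3.26892532e-05, -3.03861286e-01,  9.52716284e-01,
        -1.46764259e+02],
       [ 0.00000000e+00,  0.00000000e+00,  0.00000000e+00,
         1.00000000e+00]])}
```

View pics/w1.png

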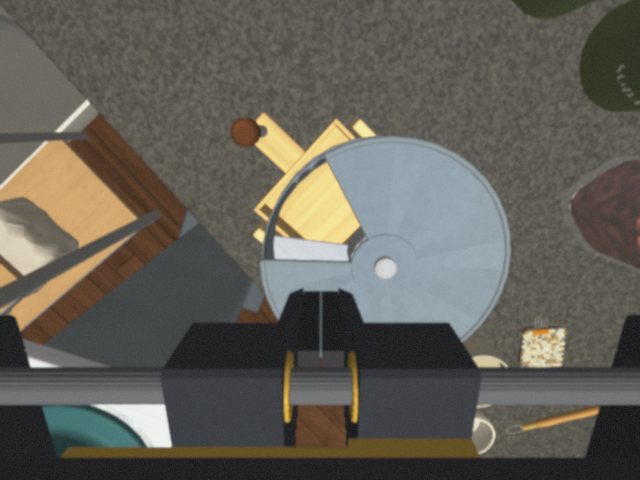

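The wrist view shows the nut at (386,268), the knob at (245,132), the gap around (315,215), and a sliver of track floor at (312,248). I'll refine the axis and direction from these pixels.

```bash
cat >> h.py <<'E'
def wray(pos,rot,u,v,z):
    c=env.calibration("wrist");K=c["intrinsics"];T=c["T_tool_cam"]
    d=rot@T[:3,:3]@np.linalg.inv(K)@[u,v,1.];o=pos+rot@T[:3,3];return o+d*(z-o[2])/d[2]
E
python3 - <<'E'
from h import *
w=np.load("w1.npz");f=lambda u,v,z:wray(w["pos"],w["rot"],u,v,z)
C=f(386,268,119);k=f(245,132,102);print(C,k)
im=cv2.imread("pics/w1.png")
for n,p,z in(("e1",(328,160),111),("e2",(262,261),111),("i1",(363,222),111),("floor1",(276,237),69),("floor2",(348,246),69)):
    q=f(*p,z)-C;print(n,np.hypot(*q[:2]),np.degrees(np.arctan2(q[1],q[0])))
k=k-C;print(np.hypot(*k[:2]),np.degrees(np.arctan2(k[1],k[0])))
C=np.array([462.,-238.])
P0=np.array([471.5,-176.9])
for a in range(81,451,10):
    q=C+62*np.array([np.cos(np.radians(a)),np.sin(np.radians(a))])-P0;print(a,np.round(q/500,3))
E
```

```text
[ 464.99715725 -236.45181428  119.        ] [520.03896578 -96.27919863 102.        ]
e1 95.81095776056762 51.175202040247164
e2 100.09991931486402 110.35890014238551
i1 40.409166959658364 49.66712783364894
floor1 93.88596296027838 105.58277072955302
floor2 26.770234851297392 108.18859431076655
150.59204117163594 68.56147256100492
81 [0. 0.]
91 [-0.021  0.002]
101 [-0.043 -0.   ]
111 [-0.063 -0.006]
121 [-0.083 -0.016]
131 [-0.1   -0.029]
141 [-0.115 -0.044]
151 [-0.127 -0.062]
161 [-0.136 -0.082]
171 [-0.141 -0.103]
181 [-0.143 -0.124]
191 [-0.141 -0.146]
201 [-0.135 -0.167]
211 [-0.125 -0.186]
221 [-0.113 -0.204]
231 [-0.097 -0.219]
241 [-0.079 -0.231]
251 [-0.059 -0.239]
261 [-0.038 -0.245]
271 [-0.017 -0.246]
281 [ 0.005 -0.244]
291 [ 0.025 -0.238]
301 [ 0.045 -0.228]
311 [ 0.062 -0.216]
321 [ 0.077 -0.2  ]
331 [ 0.089 -0.182]
341 [ 0.098 -0.163]
351 [ 0.103 -0.142]
361 [ 0.105 -0.12 ]
371 [ 0.103 -0.099]
381 [ 0.097 -0.078]
391 [ 0.087 -0.058]
401 [ 0.075 -0.041]
411 [ 0.059 -0.026]
421 [ 0.041 -0.014]
431 [ 0.021 -0.005]
441 [0. 0.]
```

```bash
python3 -m jog '{"translation":[[0.002,0.001,-0.08],[0.002,0.001,-0.16],[0.002,0.001,-0.22],[0.002,0.001,-0.26],[0.002,0.001,-0.29],[0.002,0.001,-0.31],[0.002,0.001,-0.321],[0.002,0.001,-0.321]],"rot":[[0,0,0],[0,0,0],[0,0,0],[0,0,0],[0,0,0],[0,0,0],[0,0,0],[0,0,0]],"gripper":[0,0,0,0,0,0,0,0]}'
```

```text
time_s: 2.15
tool_pos: [471.5, -177.1, 77.3]
tool_rot: [[0.927, 0.375, -0.002], [0.375, -0.927, 0.001], [-0.001, -0.001, -1.0]]
wrist_force: [0.5, 0.5, -0.3]
finger_gap: 0.3
grip_force: 0.0
```

```bash
python3 -m jog '{"translation":[[-0.021,0.002,0],[-0.043,0,0],[-0.063,-0.006,0],[-0.083,-0.016,0],[-0.1,-0.029,0],[-0.115,-0.044,0],[-0.127,-0.062,0],[-0.136,-0.082,0],[-0.141,-0.103,0],[-0.143,-0.124,0]],"rot":[[0,0,0],[0,0,0],[0,0,0],[0,0,0],[0,0,0],[0,0,0],[0,0,0],[0,0,0],[0,0,0],[0,0,0]],"gripper":[0,0,0,0,0,0,0,0,0,0]}'
```

```text
time_s: 2.98
tool_pos: [400.3, -239.5, 78.1]
tool_rot: [[0.927, 0.376, -0.0], [0.376, -0.927, 0.0], [-0.0, -0.0, -1.0]]
wrist_force: [0.7, -0.2, -0.6]
finger_gap: 0.3
grip_force: 0.3
```

```bash
python3 -m jog '{"translation":[[0.002,-0.022,0],[0.008,-0.043,0],[0.018,-0.062,0],[0.03,-0.08,0],[0.046,-0.095,0],[0.064,-0.107,0],[0.084,-0.115,0],[0.105,-0.121,0],[0.126,-0.122,0],[0.148,-0.12,0],[0.168,-0.114,0],[0.188,-0.104,0]],"rot":[[0,0,0],[0,0,0],[0,0,0],[0,0,0],[0,0,0],[0,0,0],[0,0,0],[0,0,0],[0,0,0],[0,0,0],[0,0,0],[0,0,0]],"gripper":[0,0,0,0,0,0,0,0,0,0,0,0]}'
```

```text
time_s: 3.98
tool_pos: [495.8, -289.9, 78.0]
tool_rot: [[0.926, 0.377, -0.001], [0.377, -0.926, 0.0], [-0.001, -0.0, -1.0]]
wrist_force: [-0.6, -1.2, 0.3]
finger_gap: 0.1
grip_force: 0.5
```

```bash
python3 -m jog '{"translation":[[0.009,0.006,0],[0.017,0.012,0],[0.025,0.02,0],[0.032,0.028,0],[0.038,0.037,0],[0.044,0.046,0],[0.049,0.055,0],[0.053,0.065,0],[0.056,0.075,0],[0.058,0.086,0],[0.06,0.097,0],[0.06,0.108,0]],"rot":[[0,0,0],[0,0,0],[0,0,0],[0,0,0],[0,0,0],[0,0,0],[0,0,0],[0,0,0],[0,0,0],[0,0,0],[0,0,0],[0,0,0]],"gripper":[0,0,0,0,0,0,0,0,0,0,0,0]}'
python3 -m jog '{"translation":[[0,0.011,0],[-0.002,0.021,0],[-0.005,0.032,0],[-0.008,0.042,0],[-0.013,0.052,0],[-0.018,0.062,0],[-0.024,0.071,0],[-0.03,0.079,0],[-0.038,0.087,0],[-0.046,0.094,0],[-0.055,0.1,0],[-0.064,0.106,0]],"rot":[[0,0,0],[0,0,0],[0,0,0],[0,0,0],[0,0,0],[0,0,0],[0,0,0],[0,0,0],[0,0,0],[0,0,0],[0,0,0],[0,0,0]],"gripper":[0,0,0,0,0,0,0,0,0,0,0,0]}'
python3 - <<'E'
from h import *
p,d=env.read_camera("wrist");cv2.imwrite("pics/w2.png",p[:,:,::-1])
E
```

```text
time_s: 4.98
tool_pos: [525.2, -235.8, 78.3]
tool_rot: [[0.927, 0.376, 0.0], [0.376, -0.927, 0.0], [0.0, 0.0, -1.0]]
wrist_force: [-0.8, -0.8, 0.2]
finger_gap: 0.9
grip_force: 0.3
time_s: 5.98
tool_pos: [492.5, -183.1, 78.2]
tool_rot: [[0.927, 0.376, 0.0], [0.376, -0.927, 0.0], [0.0, -0.0, -1.0]]
wrist_force: [0.3, -0.2, 0.1]
finger_gap: 0.7
grip_force: 0.3
```

View pics/w2.png

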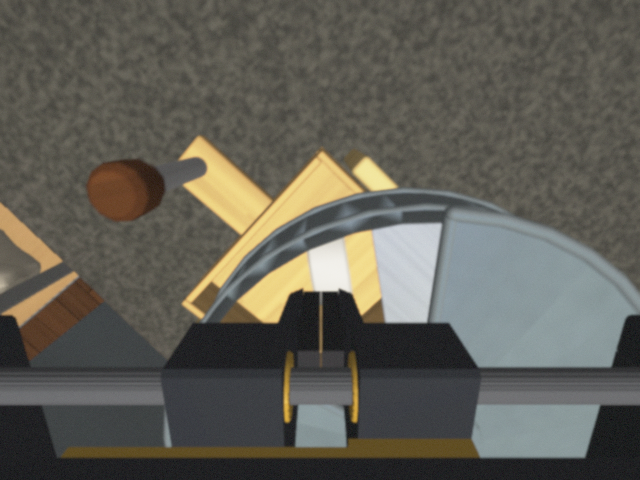

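Over the outlet there is a white shape at (330,265), probably the prop, now low in the drawer. I'll finish the sweep, lift and look.

```bash
python3 -m jog '{"translation":[[-0.01,0.005,0],[-0.02,0.009,0],[-0.03,0.012,0],[-0.041,0.014,0],[-0.041,0.014,0.06],[-0.041,0.014,0.12],[-0.041,0.014,0.2],[-0.041,0.014,0.28],[-0.041,0.014,0.321],[-0.041,0.014,0.321],[-0.041,0.014,0.321]],"rot":[[0,0,0],[0,0,0],[0,0,0],[0,0,0],[0,0,0],[0,0,0],[0,0,0],[0,0,0],[0,0,0],[0,0,0],[0,0,0]],"gripper":[0,0,0,0,0,0,0,0,0,0,0]}'
python3 - <<'E'
from h import *
s=env.get_state();p,d=env.read_camera("wrist");cv2.imwrite("pics/w3.png",p[:,:,::-1])
np.savez("w3.npz",d=d,pos=s["tool_pos"],rot=s["tool_rot"])
E
```

```text
time_s: 6.95
tool_pos: [473.0, -176.7, 240.3]
tool_rot: [[0.927, 0.376, 0.003], [0.376, -0.927, -0.001], [0.002, 0.002, -1.0]]
wrist_force: [0.1, -0.0, -0.0]
finger_gap: 0.4
grip_force: 0.0
```

View pics/w3.png

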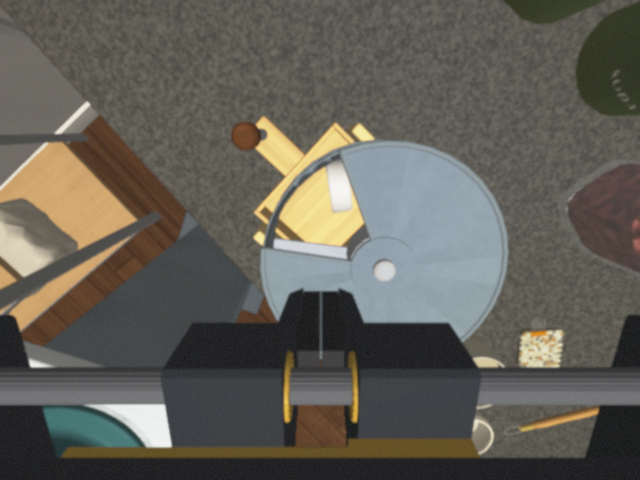

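The white 20 × 52 shape at (340,187) looks like the prop standing on its rim. I'll check its height and place from depth.

Run:
```python
from h import *
w=np.load("w3.npz");im=cv2.imread("pics/w3.png");d=w["d"]
c=env.calibration("wrist");K=c["intrinsics"];T=c["T_tool_cam"]
v,u=np.mgrid[:480,:640]
P=np.stack([(u-K[0,2])/K[0,0]*d,(v-K[1,2])/K[1,1]*d,d],-1)@T[:3,:3].T+T[:3,3]
P=P@w["rot"].T+w["pos"]
hsv=cv2.cvtColor(im,cv2.COLOR_BGR2HSV)
m=(hsv[...,1]<40)&(hsv[...,2]>170)&(u>320)&(u<360)&(v>150)&(v<220)
a=np.radians(68.8);R=np.array([[np.sin(a),np.cos(a)],[-np.cos(a),np.sin(a)]])
Q=(P[m][:,:2]-[463,-237.5])@R;z=P[m][:,2]
print(m.sum(),np.percentile(Q,[2,50,98],0),np.percentile(z,[2,10,50,90,98]))
for p in[(345,170),(340,187),(345,205),(305,215),(246,135),(310,245),(332,190),(300,190)]:print(p,P[p[1],p[0]],(P[p[1],p[0],:2]-[463,-237.5])@R)
box=cv2.boxPoints(cv2.minAreaRect(np.argwhere(m)[:,::-1].astype(np.float32)))
zm=np.median(z);print([np.round(((wray(w["pos"],w["rot"],*b,zm)[:2]-[463,-237.5])@R)) for b in box])
```

```text
1071 [[ 2.08429494 46.64943941]
 [21.06201895 67.64228239]
 [47.35287068 84.91430177]] [ 46.2958459   49.73271048  56.81393935 111.02810203 112.1922786 ]
(345, 170) [ 520.88707889 -181.98557563   51.2077842 ] [33.89412158 72.69080917]
(340, 187) [ 505.52937425 -183.0802265    58.13911552] [19.97162067 66.11651677]
(345, 205) [ 491.17314937 -194.53707063   54.28840324] [10.73004685 50.24346465]
(305, 215) [ 456.63773918 -165.5100839     6.14914462] [-31.96500965  64.81716239]
(246, 135) [520.71982468 -96.47678976 103.44588716] [  2.81610857 152.35220221]
(310, 245) [ 446.71265729 -177.03168147   69.79090533] [-37.05190696  50.48614928]
(332, 190) [ 500.170774   -177.36408078   57.81595568] [12.90857137 69.50801397]
(300, 190) [ 480.28519355 -150.61225348    7.28510341] [-15.30534662  87.2582648 ]
[array([35., 97.]), array([55., 76.]), array([16., 37.]), array([-5., 59.])]
```

The prop stands on its rim inside the drawer: its top is at 58 mm (6 + 52), and its underside centre is about 26 mm above the drawer floor, which is inside the limit. Next I'll go to the knob at about (518.5,-97), turning the jaws so they close across the pull direction.

```bash
python3 -c "
from rig import env;print(env.get_state()['joints'])"
python3 -m jog '{"translation":[[0.046,0.08,0],[0.092,0.159,0],[0.092,0.159,0],[0.092,0.159,0],[0.092,0.159,0],[0.092,0.159,0],[0.092,0.159,0],[0.092,0.159,0],[0.092,0.159,0],[0.092,0.159,0]],"rot":[[0,0,0.04],[0,0,0.08],[0,0,0.12],[0,0,0.16],[0,0,0.2],[0,0,0.24],[0,0,0.26],[0,0,0.26],[0,0,0.26],[0,0,0.26]],"gripper":[60,60,60,60,60,60,60,60,60,60]}' 30
python3 - <<'E'
from h import *
s=env.get_state();p,d=env.read_camera("wrist");cv2.imwrite("pics/w4.png",p[:,:,::-1])
np.savez("w4.npz",d=d,pos=s["tool_pos"],rot=s["tool_rot"]);print(s["joints"])
E
```

```text
[-4.06886086e-01 -6.28182872e-02  1.96263607e+00  5.30121969e-05
  1.24227457e+00  7.78240875e-01]
time_s: 7.83
tool_pos: [517.5, -96.7, 237.0]
tool_rot: [[0.362, 0.932, -0.003], [0.932, -0.362, 0.001], [-0.0, -0.003, -1.0]]
wrist_force: [1.2, -0.6, -0.1]
finger_gap: 52.8
grip_force: 0.0
[-2.32015604e-01 -1.50698177e-02  1.91891108e+00  9.42869304e-06
  1.24069705e+00  1.38063727e-01]
```

View pics/w4.png

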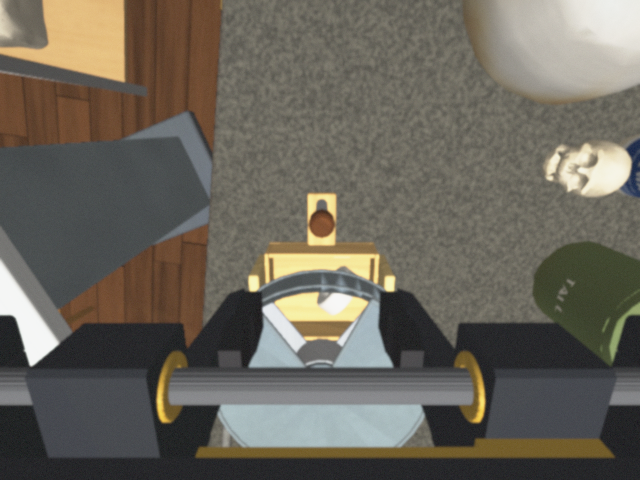

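The knob is at (321,223), on the gripper's centreline, and the prop is at (338,292) with no lintel visible over the drawer. Before descending I'll check knob position and the kettle's clearance from depth.

Run:
```python
from h import *
w=np.load("w4.npz");print(wray(w["pos"],w["rot"],321,223,102))
d=np.load("top_d.npy");c=env.calibration("top");K=c["intrinsics"];v,u=np.mgrid[:480,:640]
P=np.stack([(u-K[0,2])/K[0,0]*d,(v-K[1,2])/K[1,1]*d,d],-1)@c["attitude"].T+c["xyz"]
a=np.radians(68.8);R=np.array([[np.sin(a),np.cos(a)],[-np.cos(a),np.sin(a)]])
Q=(P[...,:2]-[463,-237.5])@R
for zl in(10,60,100,120):
    m=(P[...,2]>zl)&(P[...,2]<300)&(Q[...,1]>130)&(Q[...,1]<300)&(Q[...,0]>25)&(u<330)&(v<200)&(d>0)
    print(zl,m.sum(),np.percentile(Q[m],1,axis=0) if m.any() else 0)
```

```text
[520.14373822 -91.84790077 102.        ]
10 2066 [145.10890187 190.9300192 ]
60 1346 [155.05624528 259.59014359]
100 605 [182.16746435 273.05426551]
120 300 [245.5548458  272.40511793]
```

The kettle is at least 145 mm to the side, which clears the body's 94 mm half-length.

```bash
python3 -m jog '{"translation":[[0.002,0.004,-0.08],[0.002,0.004,-0.16],[0.002,0.004,-0.22],[0.002,0.004,-0.27],[0.002,0.004,-0.31],[0.002,0.004,-0.333],[0.002,0.004,-0.333],[0.002,0.004,-0.333],[0.002,0.004,-0.333],[0.002,0.004,-0.333],[0.002,0.004,-0.333],[0.002,0.004,-0.333]],"rot":[[0,0,0],[0,0,0],[0,0,0],[0,0,0],[0,0,0],[0,0,0],[0,0,0],[0,0,0],[0,0,0],[0,0,0],[0,0,0],[0,0,0]],"gripper":[60,60,60,60,60,60,60,20,10,0,0,0]}' 30
python3 -m jog '{"translation":[[0,0,0],[0,0,0],[0,0,0]],"rot":[[0,0,0],[0,0,0],[0,0,0]],"gripper":[0,0,0]}'
```

```text
time_s: 8.88
tool_pos: [519.1, -94.6, 73.4]
tool_rot: [[0.36, 0.933, -0.001], [0.933, -0.36, 0.001], [0.0, -0.001, -1.0]]
wrist_force: [-8.8, 4.4, 7.2]
finger_gap: 21.5
grip_force: 4.6
time_s: 9.13
tool_pos: [518.9, -94.5, 73.3]
tool_rot: [[0.36, 0.933, -0.001], [0.933, -0.36, 0.001], [0.0, -0.001, -1.0]]
wrist_force: [-4.6, 1.2, 7.6]
finger_gap: 20.5
grip_force: 30.0
```

```bash
python3 -m jog '{"translation":[[0.001,0.003,0],[0.003,0.008,0],[0.005,0.014,0],[0.008,0.02,0],[0.011,0.027,0],[0.013,0.034,0],[0.016,0.041,0],[0.019,0.048,0],[0.021,0.055,0],[0.024,0.062,0],[0.027,0.069,0],[0.029,0.075,0]],"rot":[[0,0,0],[0,0,0],[0,0,0],[0,0,0],[0,0,0],[0,0,0],[0,0,0],[0,0,0],[0,0,0],[0,0,0],[0,0,0],[0,0,0]],"gripper":[0,0,0,0,0,0,0,0,0,0,0,0]}'
```

```text
time_s: 10.13
tool_pos: [533.4, -57.2, 73.4]
tool_rot: [[0.36, 0.933, -0.001], [0.933, -0.36, -0.0], [-0.001, -0.001, -1.0]]
wrist_force: [-4.5, 0.2, 6.1]
finger_gap: 20.7
grip_force: 30.0
```

Pulling freely. I'll continue to the stop.

```bash
python3 -m jog '{"translation":[[0.003,0.007,0],[0.006,0.015,0],[0.009,0.023,0],[0.012,0.031,0],[0.015,0.039,0],[0.018,0.047,0],[0.021,0.055,0],[0.024,0.063,0],[0.027,0.071,0],[0.03,0.077,0],[0.032,0.083,0],[0.032,0.083,0]],"rot":[[0,0,0],[0,0,0],[0,0,0],[0,0,0],[0,0,0],[0,0,0],[0,0,0],[0,0,0],[0,0,0],[0,0,0],[0,0,0],[0,0,0]],"gripper":[0,0,0,0,0,0,0,0,0,0,0,0]}'
```

```text
time_s: 11.13
tool_pos: [548.9, -17.4, 73.3]
tool_rot: [[0.358, 0.934, -0.003], [0.934, -0.358, -0.003], [-0.004, -0.001, -1.0]]
wrist_force: [-6.6, -7.0, 7.4]
finger_gap: 20.6
grip_force: 30.0
```

```bash
python3 -m jog '{"translation":[[0,0,0],[0,0,0],[0,0,0],[0,0,0],[0,0,0],[0,0,0],[0,0,0.06],[0,0,0.12],[0,0,0.2],[0,0,0.28],[0,0,0.33],[0,0,0.33]],"rot":[[0,0,0],[0,0,0],[0,0,0],[0,0,0],[0,0,0],[0,0,0],[0,0,0],[0,0,0],[0,0,0],[0,0,0],[0,0,0],[0,0,0]],"gripper":[30,60,60,60,60,60,60,60,60,60,60,60]}'
python3 - <<'E'
from h import *
s=env.get_state();p,d=env.read_camera("wrist");cv2.imwrite("pics/w5.png",p[:,:,::-1])
np.savez("w5.npz",d=d,pos=s["tool_pos"],rot=s["tool_rot"])
E
```

```text
time_s: 12.13
tool_pos: [554.2, -16.0, 245.0]
tool_rot: [[0.36, 0.933, 0.013], [0.933, -0.36, -0.001], [0.004, 0.012, -1.0]]
wrist_force: [0.1, 0.2, 0.8]
finger_gap: 52.9
grip_force: 0.0
```

View pics/w5.png

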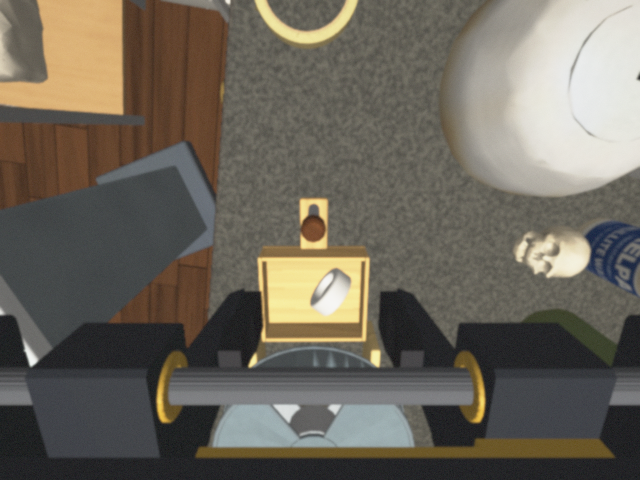

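The drawer is out with the prop inside at (331,291), still on its rim, and the knob is at (313,228). I'll let the arm settle, then check the drawer travel and that the prop is at rest.

```bash
python3 -m jog '{"translation":[[0,0,0],[0,0,0],[0,0,0],[0,0,0],[0,0,0],[0,0,0]],"rot":[[0,0,0],[0,0,0],[0,0,0],[0,0,0],[0,0,0],[0,0,0]],"gripper":[60,60,60,60,60,60]}'
python3 - <<'E'
from h import *
a=np.load("w4.npz");k0=wray(a["pos"],a["rot"],321,223,102)
def blob(p,s,lo):
    hsv=cv2.cvtColor(p,cv2.COLOR_RGB2HSV);v,u=np.mgrid[:480,:640]
    m=(hsv[...,1]<45)&(hsv[...,2]>150)&(u>270)&(u<360)&(v>258)&(v<330)
    k=(hsv[...,1]>110)&(hsv[...,2]<130)&(abs(u-313)<25)&(abs(v-225)<25)
    return wray(s["tool_pos"],s["tool_rot"],u[m].mean(),v[m].mean(),40),wray(s["tool_pos"],s["tool_rot"],u[k].mean(),v[k].mean(),100),m.sum(),k.sum()
for i in range(4):
    s=env.get_state();p,d=env.read_camera("wrist");q=blob(p,s,0)
    print(s["time_s"],np.round(q[0],1),np.round(q[1],1),q[2:],"travel",np.linalg.norm((q[1]-k0)[:2]))
    if i<3:
        for _ in range(3): env.read_camera("wrist")
E
```

```text
time_s: 12.68
tool_pos: [549.6, -15.9, 236.2]
tool_rot: [[0.36, 0.933, -0.002], [0.933, -0.36, 0.0], [-0.001, -0.002, -1.0]]
wrist_force: [-0.2, -0.6, 0.1]
finger_gap: 53.0
grip_force: 0.0
12.6833 [ 535.3 -105.8   40. ] [549.9 -15.5 100. ] (np.int64(1085), np.int64(474)) travel 81.9213584368244
12.8833 [ 535.2 -105.8   40. ] [550.2 -15.5 100. ] (np.int64(1070), np.int64(476)) travel 82.03810433539152
13.0833 [ 535.4 -105.7   40. ] [550.  -15.5 100. ] (np.int64(1073), np.int64(472)) travel 81.95922821300518
13.2833 [ 535.3 -105.7   40. ] [550.  -15.5 100. ] (np.int64(1074), np.int64(466)) travel 81.95657757199855
```

```bash
python3 -c "
from rig import env;print(env.hand_in())"
```

```text
the job is handed in; nothing more can be done
None
```

The job is handed in: the prop is at rest in the drawer, standing on its rim, the drawer is about 82 mm out, the gripper has let go, and the arm went nowhere near the other things on the counter (the result itself was not reported back).

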